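# Pack a souvenir cup rim-down in its gift carton

## Task

A customer has bought the sunset-striped cup (pink, orange and yellow): turn it over and stand it mouth-down on the floor of the open gift carton, setting it down gently since it is ceramic and never dropping or banging it. Then fold in the two end flaps and, after both are in, bring the printed lid down over them so that the carton is fully closed. Leave the blue cup and the other goods on the counter where they stand.

Things in the scene. Friction and masses are not known exactly. Their poses are not given: they have to be found in the camera images.
- cup: The sold cup: straight round ceramic tumbler, no handle, white with a pink (lowest), an orange and a yellow band; 64 mm outside diameter, 90 mm tall, wall 4 mm, 0.16 to 0.26 kg. Starts standing mouth-up, it and the blue cup may swap places. Origin at the centre of the underside of its foot; z axis from foot to mouth. Stands a normal grip. Laid on its side it lies still within a few mm.
- blue_cup: A cup of the same shape and size with navy, blue and teal bands, standing mouth-up on the counter. Not sold: leave it.
- carton: Open, empty tuck-top gift carton of brown board, fixed to the counter, turned by up to 0.3 rad. Outside 100 mm (its x, away from the robot) by 140 mm (its y), inside 94 x 134 mm; walls 105 mm high, floor 3 mm above the counter. Origin: centre of its underside, z up. Lid hinged on the long side near the robot (-x), end flaps on the short ends (+y and -y).
- flap_l (a joint): End flap at the carton's +y end: 88 mm wide, 58 mm long, 3 mm thick; hinge line along the carton's x at y = +70, z = 105 mm in its frame. 0 = folded in, level over the opening (hard stop); 1.57 = straight up; more = leaning outwards. Starts at 1.75 to 2.15. Stiff crease: it stays where it is left; about 0.4 N near the edge moves it.
- flap_l_edge (a point): Middle of the free edge of the +y end flap, on its outer face, 58 mm from the hinge.
- flap_r (a joint): End flap at the carton's -y end, hinge line along the carton's x at (y = -70 mm, z = 105 mm); same size, angles and stiffness as flap_l.
- flap_r_edge (a point): Middle of the free edge of the -y end flap, on its outer face, 58 mm from the hinge.
- lid (a joint): Lid, outside pink with a yellow stripe: 98 mm long, 140 mm wide, 3 mm thick, 13 mm tuck tongue bent in at its free edge; hinge line along the carton's y at x = -50, z = 108.5 mm in its frame. 0 = closed, level over the end flaps (hard stop); 1.57 = straight up; more = leaning to the robot. Starts at 1.75 to 2.1, stays where it is left; under 1 N moves it. The tongue enters freely.
- lid_edge (a point): Middle of the lid's free edge, on its outer face, 98 mm from the hinge.
- counter: The counter top, its surface at z = 0.
- globe: Snow globe, glass ball on a dark wooden foot, 80 mm across, 92 mm tall, origin under its centre. Leave it.
- tin: Yellow souvenir tin with a teal label, 72 mm across, 110 mm tall, origin under its centre. Leave it.
- tray: Low black tray of keyrings, 90 x 140 x 24 mm, origin under its centre. Leave it.
- cup_rim (a point): Centre of the sunset cup's mouth, 90 mm from its foot along its axis.
Not all that is in view belongs to the job. There is more than one size of the carton; the one meant has the size given above.

How it is judged:
By the outcome, as a careful person would: the job done as asked, in the order asked, and still so for the second after the job is handed in, with the robot touching nothing.
It also fails if it takes over 72 s, if anything falls off the work surface, if the arm or the gripper's body presses on something with over 40 N, if the wrist force passes 120 N, or if a joint passes its speed limit or range.

## Robot

A 6-joint arm with a two-finger parallel gripper is mounted at the origin on the work surface. World frame = base frame: x ahead of the robot, y to its left, z up, the work surface at z = 0. Lengths are in m, angles in rad, forces in N, time in s.
With the tool pointing down it reaches from about 0.3 to 0.825 m from the base axis. Payload 5.4 kg.
Tool frame: the origin (TCP) lies on the centre line of the jaws, within the pads' length; the fingertips stand 8 mm ahead of it and the grasp point (between the pads) lies 11 mm behind it; z points along the fingers, y is the line along which they close (so a half turn about z gives the same grasp; the last joint's range is limited). The gripper opens to 92 mm and grips with 3 to 60 N. Pads are 20 mm wide; open, the fingers measure 128 mm over their backs; the gripper's body (75 mm by 189 mm) begins 69 mm behind the grasp point.
Start: joints at [1.029, 0.158, 1.597, -0, 1.386, -0.21], TCP at [0.187, 0.544, 0.188] pointing down, gripper open.
Joint ranges: [-2.91, 2.91], [-0.94, 2.29], [0.18, 2.7], [-1.29, 4.43], [0.17, 2.64], [-3, 3]. Speed limits (rad/s): [2.57, 2.57, 3.14, 3.14, 3.14, 3.14].

## Interface

Orientations are given as a unit quaternion [x, y, z, w].
In Python, from rig import sensors, imaging, finish_job gives the robot as it stands.
- The arm moves only by the tool drive_tool, never from a script. Its argument "moves" is one flat list of numbers, 4 for each row, row after row: the shift along the tool's x, y, z in units of 0.5 m (1.0 is 0.5 m), then the turn about the tool's z in units of 60 degrees (1.0 is 60 degrees). A call has 1 to 12 rows; each row is the pose to reach, as a shift and turn from the pose commanded when the call began, along the tool's axes at that moment; what a row does not reach only later rows make up. A row lasts 1/8 s, in which the tool goes at most 62.5 mm and 10.7 degrees, less where a joint would pass 70% of its speed; a pose out of reach is approached as far as the arm can. A call with a number of a shift or a turn outside -1 to 1 is refused whole. A call with a gripper value outside its range is refused whole. "gripper" is the closure, from 0 (fully open) to 1 (shut), set as the call begins (left out, the last holds). The fingers move at their own pace and stop on an object; "grip_force" is the grip in N (left out, the last holds). Time passes only in rows, so rows that repeat a pose let the fingers close. It gives the time, the measured TCP pose, the force, the opening and the grip force at its end, in the units of the state.
- sensors.state(): the state, without advancing time (a new reading comes with each control period).
- imaging.snapshot(name): name is "scene" or "top"; returns the picture (480x640x3 uint8, blue, green, red); there is no depth.
- imaging.camera_params(name): a dict with "K" (3x3 intrinsics, pixels), "extrinsics" (4x4, takes a point from camera to world coordinates). Camera axes: x right, y down, z forward; pixel columns grow to the right and rows downward; lengths in m; the calibration is good to about 2 mm. A picture is of the moment at which its call begins. camera_params takes no time and is no camera call.
- finish_job(): hands the job in; it is judged then, once.
Trained networks look in the newest picture that a camera, given by its name, has taken for a name from the list of things; names that differ only in an ending like _2 or _b are one class to them, and where a whole thing is asked for, a point or a joint stands for the part that bears it (a point fixed in the world has none). Each returns a list of dicts, best first, with "p" (0 to 1); they miss things now and then, are a little off and sometimes report something else, mostly with a low value. They report only what shows in the picture. A call takes as long as a camera call. They do not tell look-alikes from the thing itself.
- imaging.look_for(name, camera): "location" ([x, y, z] in m, in world coordinates, good to about 4 mm: the middle of the surface that is visible of it).
- imaging.cut_out(name, camera): "pixels" (480x640 bool, what is visible of it).
- imaging.spot_point(name, camera): "location" ([x, y, z] in m, in world coordinates, good to about 4 mm: a listed point, or the origin of a listed thing).
The state is a dict: "time_s": time; "joint_positions": joint angles; "joint_velocities": joint speeds; "joint_efforts": joint torques, N m; "ee_pos": TCP position; "tool_rot": TCP orientation; "force": force on the tool from outside, world axes, zero at the start; "torque": the same for the moment, N m; "width": finger opening in m; "grasp_force": force on a finger pad.
Only numpy, scipy, OpenCV 4.12 (cv2) and the standard library are available. Lean on these libraries where they do the work, as an engineer would, in place of code of your own. Each camera call takes 0.05 s, during which the arm holds its last target. There are 200 camera calls.

## Working session

There is one attempt and no reset: what is moved stays moved. The work goes in short steps, Python scripts to look and compute and a tool call to move; the robot and the scene stay as the last step left them, time stands still between calls to the robot, and variables do not carry over. Pictures are saved under pics/ and viewed, at most 10 in all, crops included, and the job is handed in when it is done.

Besides the shell and the picture viewer there is one more tool, called after ">>>" in YAML: its name, and indented under it one key for each argument. drive_tool: Moves the arm, as the interface text tells. Its arguments: {"type":"object","properties":{"moves":{"type":"array","items":{"type":"number","minimum":-1,"maximum":1}},"gripper":{"type":"number"},"grip_force":{"type":"number"}},"required":["moves"]}

```bash
mkdir -p pics; ls
cat > h.py <<'E'
import numpy as np, cv2
from rig import sensors, imaging, finish_job
def pic(cam,name):
    im=imaging.snapshot(cam); cv2.imwrite(f'pics/{name}.png',im); return im
E
python3 - <<'E'
from h import *
import json
s=sensors.state(); print({k:np.round(v,3).tolist() for k,v in s.items()})
a=pic('scene','s0');b=pic('top','t0')
for c in('scene','top'):
    print(c,np.round(imaging.camera_params(c)['extrinsics'],3).tolist(),np.round(imaging.camera_params(c)['K'],1).tolist())
    for n in['cup','cup_rim','blue_cup','carton','flap_l_edge','flap_r_edge','lid_edge','globe','tin','tray']:
        r=imaging.spot_point(n,c); print(n,[(np.round(d['location'],3).tolist(),round(d['p'],2)) for d in r[:3]])
E
```

```text
pics
{'time_s': 0.0, 'joint_positions': [1.029, 0.159, 1.598, 0.0, 1.386, -0.21], 'joint_velocities': [0.002, -0.001, -0.0, 0.001, -0.002, 0.001], 'joint_efforts': [-0.001, -38.558, -32.21, 0.07, 0.038, -0.0], 'ee_pos': [0.187, 0.543, 0.187], 'tool_rot': [0.165, 0.986, -0.001, -0.0], 'force': [-0.657, -0.28, 0.029], 'torque': [0.029, 0.0, -0.025], 'grasp_force': 0.0, 'width': 0.092}
scene [[0.071, 0.76, -0.647, 1.221], [0.997, -0.046, 0.056, -0.077], [0.013, -0.649, -0.761, 0.916], [0.0, 0.0, 0.0, 1.0]] [[438.3, 0.0, 317.7], [0.0, 438.3, 240.0], [0.0, 0.0, 1.0]]
cup [([0.548, -0.117, 0.001], 0.94)]
cup_rim [([0.548, -0.116, 0.086], 0.83)]
blue_cup [([0.481, -0.351, 0.002], 0.58)]
carton [([0.785, -0.151, -0.003], 0.95), ([0.556, 0.131, 0.004], 0.69), ([0.304, -0.188, -0.001], 0.66)]
flap_l_edge [([0.569, 0.228, 0.153], 0.91), ([0.478, -0.352, 0.005], 0.38)]
flap_r_edge [([0.546, 0.045, 0.152], 0.67)]
lid_edge [([0.844, -0.167, 0.153], 0.79), ([0.369, -0.203, 0.15], 0.67), ([0.465, 0.14, 0.201], 0.64)]
globe [([0.715, 0.278, 0.004], 0.61)]
tin [([0.36, 0.349, -0.0], 0.8)]
tray [([0.777, 0.072, -0.001], 0.83)]
top [[0.02, -0.998, 0.06, 0.486], [-1.0, -0.019, 0.018, -0.029], [-0.016, -0.06, -0.998, 1.09], [0.0, 0.0, 0.0, 1.0]] [[445.8, 0.0, 317.2], [0.0, 445.8, 253.1], [0.0, 0.0, 1.0]]
cup [([0.553, -0.122, 0.002], 0.61)]
cup_rim [([0.55, -0.117, 0.085], 0.92)]
blue_cup [([0.478, -0.353, -0.002], 0.86)]
carton [([0.553, 0.13, 0.0], 0.91), ([0.784, -0.151, 0.0], 0.81), ([0.298, -0.192, -0.005], 0.6)]
flap_l_edge [([0.568, 0.234, 0.155], 0.85)]
flap_r_edge [([0.546, 0.05, 0.156], 0.69)]
lid_edge [([0.466, 0.139, 0.2], 0.96), ([0.851, -0.165, 0.154], 0.72), ([0.369, -0.201, 0.151], 0.59)]
globe [([0.715, 0.276, 0.004], 0.6)]
tin [([0.36, 0.357, -0.002], 0.61)]
tray [([0.775, 0.076, 0.002], 0.76)]
```

View pics/s0.png

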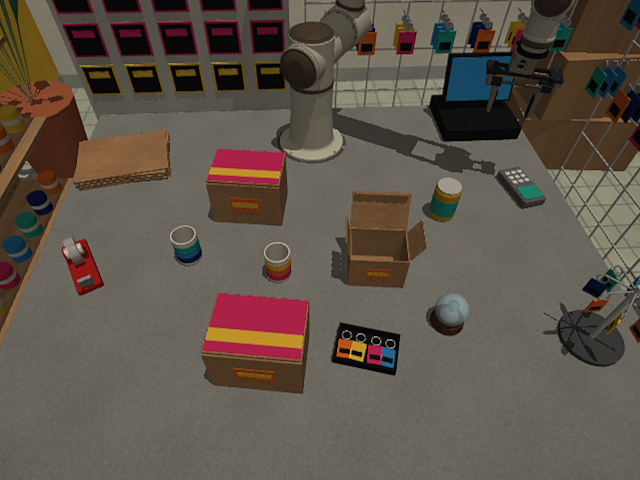

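View pics/t0.png

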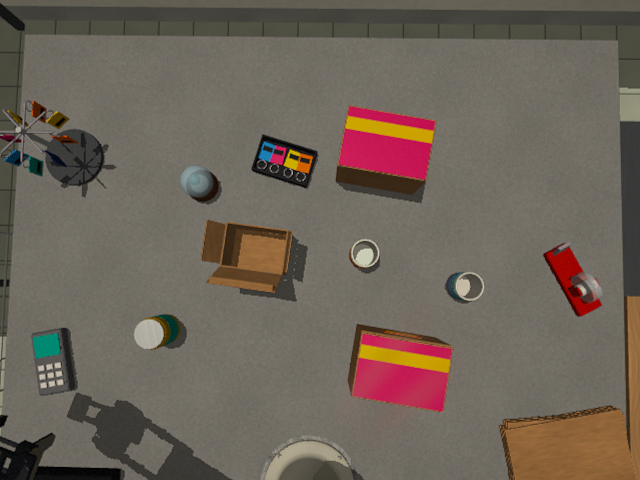

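```bash
cat >> h.py <<'E'
def proj(P,cam):
    c=imaging.camera_params(cam);T=np.linalg.inv(c['extrinsics']);p=np.atleast_2d(P)@T[:3,:3].T+T[:3,3];q=p@np.array(c['K']).T
    return q[:,:2]/q[:,2:]
def tri(p1,p2):  # triangulate scene px p1, top px p2
    M=[np.array(imaging.camera_params(c)['K'])@np.linalg.inv(imaging.camera_params(c)['extrinsics'])[:3] for c in('scene','top')]
    X=cv2.triangulatePoints(M[0],M[1],np.array(p1,float),np.array(p2,float));return (X[:3]/X[3]).ravel()
C=np.array([.554,.131]);PSI=-.115
def c2w(p):
    p=np.atleast_2d(p).astype(float);c,s=np.cos(PSI),np.sin(PSI)
    return np.c_[C[0]+c*p[:,0]-s*p[:,1],C[1]+s*p[:,0]+c*p[:,1],p[:,2]]
E
python3 - <<'E'
from h import *
out=[]
for cam,f,x0,y0 in(('scene','s0',230,170),('top','t0',180,200)):
    im=cv2.imread(f'pics/{f}.png')
    im=cv2.resize(im[y0:y0+125,x0:x0+220],None,fx=3.6,fy=2.4*1.5,interpolation=cv2.INTER_CUBIC)[:, :]
    def dr(P,col,cl=True):
        q=((proj(P,cam)-[x0,y0]+.5)*3.6).astype(int); cv2.polylines(im,[q],cl,col,1)
    dr(c2w([[.05,.07,.105],[-.05,.07,.105],[-.05,-.07,.105],[.05,-.07,.105]]),(0,255,0))
    dr(c2w([[.05,.07,0],[.05,-.07,0]]),(255,0,0))
    t=np.linspace(0,6.28,40)
    for z,col in((0,(255,255,0)),(.09,(255,0,255))):
        dr(np.c_[.549+.032*np.cos(t),-.118+.032*np.sin(t),0*t+z],col)
    out.append(cv2.resize(im,(520,295)))
cv2.imwrite('pics/ov.png',np.vstack(out))
E
```

```text
(no output)
```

View pics/ov.png

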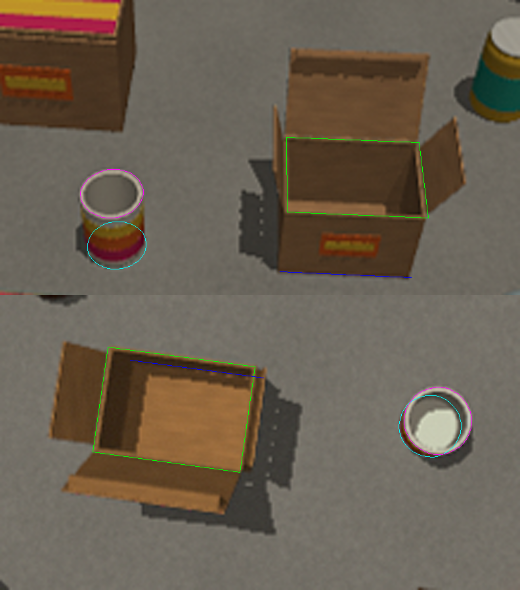

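>>> drive_tool:
  moves: [0,0,-0.16,0,-0.98,-0.63,-0.16,-0.207,-0.98,-0.63,-0.16,-0.207,-0.98,-0.63,-0.16,-0.207,-0.98,-0.63,-0.16,-0.207,-0.98,-0.63,-0.16,-0.207,-0.98,-0.63,-0.16,-0.207,-0.98,-0.63,-0.16,-0.207,-0.98,-0.63,-0.16,-0.207,-0.98,-0.63,-0.16,-0.207,-0.98,-0.63,-0.16,-0.207,-0.98,-0.63,-0.16,-0.207]
  gripper: 1

```text
time_s: 2.6
ee_pos: [0.5483, 0.0854, 0.2672]
tool_rot: [0.059, 0.998, 0.0, -0.0]
force: [-0.3, 0.0, -0.2]
width: 0.0004
grasp_force: 0.0
```

>>> drive_tool:
  moves: [0,0,0.12,0,0,0,0.24,0,0,0,0.26,0,0,-0.03,0.26,0,0,-0.06,0.26,0,0,-0.06,0.26,0,0,-0.06,0.14,0,0,-0.06,0.02,0,-0.048,-0.17,0.02,0,-0.048,-0.29,0.02,0,-0.048,-0.404,0.02,0,-0.048,-0.404,0.02,0]

```text
time_s: 4.1
ee_pos: [0.5485, -0.1209, 0.2586]
tool_rot: [0.06, 0.998, -0.001, 0.001]
force: [0.2, 0.7, -0.0]
width: 0.0008
grasp_force: 0.0
```

Run:
```python
from h import *
for c in('top','scene'):
    pic(c,'a_'+c)
    for n in['flap_r_edge','flap_l_edge','cup_rim','cup']:
        r=imaging.spot_point(n,c)
        for d in r[:2]:
            v=np.array(d['location'])[:2]-C;k,s=np.cos(PSI),np.sin(PSI)
            print(c,n,round(d['p'],2),np.round([k*v[0]+s*v[1],-s*v[0]+k*v[1],d['location'][2]],4))
v=np.array(sensors.state()['ee_pos'])[:2]-C;print(k*v[0]+s*v[1],-s*v[0]+k*v[1])
```

```text
top flap_l_edge 0.64 [-0.0011  0.1015  0.1545]
top cup_rim 0.75 [ 0.0251 -0.2478  0.087 ]
top cup 0.72 [ 2.750e-02 -2.484e-01 -1.000e-04]
top cup 0.32 [0.0004 0.0012 0.0016]
scene flap_r_edge 0.7 [ 0.0008 -0.0836  0.1587]
scene flap_l_edge 0.89 [0.002  0.1023 0.1503]
scene cup_rim 0.85 [ 0.0241 -0.2504  0.0865]
0.02319340550051884 -0.24646225968142774
```

Run:
```python
import cv2,numpy as np
a=cv2.imread('pics/a_scene.png')[170:300,230:440];b=cv2.imread('pics/a_top.png')[200:330,180:390]
cv2.imwrite('pics/v1.png',cv2.resize(np.vstack([a,b]),None,fx=2.2,fy=2.2,interpolation=cv2.INTER_CUBIC))
```

```text
(no output)
```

View pics/v1.png

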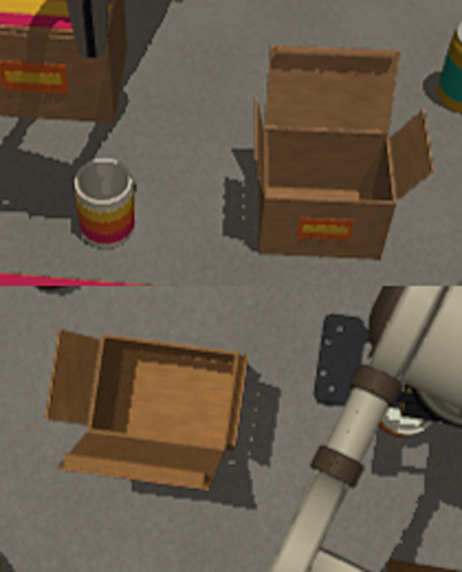

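>>> drive_tool:
  moves: [-0.002,-0.004,0,0,-0.002,-0.004,0.1,0,-0.002,-0.004,0.2,0,-0.002,-0.004,0.2,0,-0.002,-0.004,0.2,0,-0.002,-0.004,0.3,0,-0.002,-0.004,0.38,0,-0.002,-0.004,0.455,0,-0.002,-0.004,0.455,0]
  gripper: 0

```text
time_s: 5.72
ee_pos: [0.549, -0.1192, 0.0298]
tool_rot: [0.057, 0.998, 0.0, -0.001]
force: [0.2, 0.7, 0.4]
width: 0.0885
grasp_force: 0.0
```

>>> drive_tool:
  moves: [0,0,0,0,0,0,0,0,0,0,0,0,0,0,0,0,0,0,0,0]
  gripper: 1
  grip_force: 12

```text
time_s: 6.35
ee_pos: [0.551, -0.1195, 0.032]
tool_rot: [0.057, 0.998, -0.0, 0.002]
force: [0.1, 2.8, 6.1]
width: 0.0644
grasp_force: 12.0
```

>>> drive_tool:
  moves: [0,0,-0.04,0,0,0,-0.12,0,-0.06,0,-0.22,0,-0.12,0.06,-0.25,0,-0.171,0.14,-0.25,0,-0.171,0.24,-0.25,0,-0.171,0.34,-0.25,0,-0.171,0.44,-0.25,0,-0.171,0.497,-0.25,0,-0.14,0.497,-0.25,0,-0.107,0.497,-0.25,0,-0.107,0.497,-0.25,0]

```text
time_s: 7.85
ee_pos: [0.6302, 0.1216, 0.1548]
tool_rot: [0.057, 0.998, -0.0, -0.0]
force: [-0.8, 0.5, -1.8]
width: 0.065
grasp_force: 12.0
```

```bash
cat >> h.py <<'E'
def w2c(P):
    v=np.array(P)-[C[0],C[1],0];k,s=np.cos(PSI),np.sin(PSI);return np.round([k*v[0]+s*v[1],-s*v[0]+k*v[1],v[2]],4)
def cupaxis():
    for c in('scene','top'):
        imaging.snapshot(c)
        for n in('cup','cup_rim'):
            print(c,n,[(w2c(d['location']).tolist(),round(d['p'],2)) for d in imaging.spot_point(n,c)[:2]])
def st():
    s=sensors.state();print('t',s['time_s'],'tcp_c',w2c(s['ee_pos']),'F',np.round(s['force'],1),'w',s['width'],'gf',s['grasp_force'])
E
python3 - <<'E'
from h import *
st();cupaxis();st()
E
```

```text
t 7.85 tcp_c [ 0.0768 -0.0006  0.1548] F [-0.8  0.5 -1.8] w 0.0650106310622088 gf 11.996285375207663
scene cup [([0.0744, 0.001, 0.1265], 0.84)]
scene cup_rim [([0.0744, -0.0007, 0.2121], 0.85)]
top cup [([0.0791, -0.0029, 0.1226], 0.6)]
top cup_rim [([0.0759, 0.0011, 0.2106], 0.58)]
t 8.15 tcp_c [ 0.0781 -0.001   0.1549] F [ 0.2 -0.4 -1.6] w 0.0645098620998642 gf 11.996278865262866
```

>>> drive_tool:
  moves: [0,0,0.024,0,0,0,0.034,0,0,0,0.04,0,-0.01,0,0.048,0,-0.02,0,0.058,0,-0.028,0,0.068,0,-0.034,0,0.08,0,-0.034,0,0.08,0]

```text
time_s: 9.15
ee_pos: [0.654, 0.1189, 0.1198]
tool_rot: [0.058, 0.998, 0.0, 0.007]
force: [8.4, 0.5, 8.4]
width: 0.0643
grasp_force: 12.0
```

Run:
```python
from h import *
st();cupaxis()
```

```text
t 9.15 tcp_c [ 0.1007 -0.0005  0.1198] F [8.4 0.5 8.4] w 0.06425463045247569 gf 12.001173861790448
scene cup [([0.0702, -0.0006, 0.0996], 0.8), ([0.1434, 0.163, 0.0033], 0.65)]
scene cup_rim [([0.1081, -0.0007, 0.1789], 0.86)]
top cup [([0.0757, -0.0018, 0.0958], 0.79), ([0.1063, -0.0003, 0.176], 0.18)]
top cup_rim [([0.1069, 0.0004, 0.178], 0.79)]
```

>>> drive_tool:
  moves: [-0.006,0,0.012,0,-0.009,0,0.024,0,-0.011,0,0.037,0,-0.011,0,0.05,0,-0.009,0,0.064,0,-0.006,0,0.076,0,0,0,0.088,0,0.006,0,0.1,0,0.01,0,0.1,0,0.01,0,0.1,0]
  grip_force: 8

```text
time_s: 10.7
ee_pos: [0.6478, 0.1197, 0.0667]
tool_rot: [0.058, 0.998, 0.0, 0.006]
force: [11.9, -0.1, -4.0]
width: 0.064
grasp_force: 8.0
```

Run:
```python
from h import *
st();cupaxis()
```

```text
t 10.7 tcp_c [ 0.0945 -0.0005  0.0667] F [11.9 -0.1 -4. ] w 0.06401398861918457 gf 7.9983187455218285
scene cup [([0.0534, -0.0005, 0.0835], 0.82)]
scene cup_rim [([0.1417, -0.0001, 0.1068], 0.75)]
top cup [([0.0609, -0.0029, 0.0846], 0.46)]
top cup_rim []
```

Run:
```python
from h import *
a=pic('scene','b_s')[180:320,290:450]
cv2.imwrite('pics/v2.png',cv2.resize(a,None,fx=4,fy=4,interpolation=cv2.INTER_CUBIC))
```

```text
(no output)
```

View pics/v2.png

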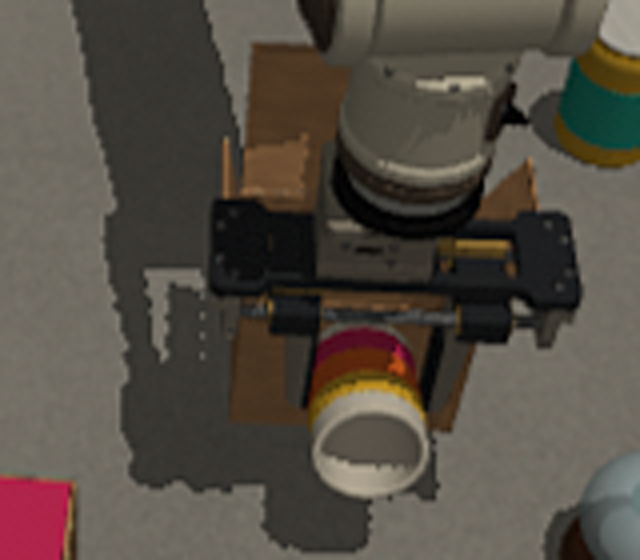

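>>> drive_tool:
  moves: [0.006,0,0,0,0.012,0,0,0,0.018,0,0,0,0.024,0,0,0,0.024,0,0,0]
  grip_force: 5

```text
time_s: 11.68
ee_pos: [0.6314, 0.1212, 0.0648]
tool_rot: [0.058, 0.998, -0.0, 0.0]
force: [4.0, -1.0, -3.9]
width: 0.0614
grasp_force: 4.5
```

Run:
```python
from h import *
st();cupaxis()
```

```text
t 11.675 tcp_c [ 0.078  -0.0008  0.0648] F [ 4.  -1.  -3.9] w 0.06135679843228324 gf 4.517819193424657
scene cup [([0.0527, -0.0002, 0.0832], 0.82)]
scene cup_rim [([0.1433, 0.0013, 0.0839], 0.65)]
top cup [([0.0522, 0.0006, 0.0807], 0.47)]
top cup_rim [([0.142, -0.0001, 0.0836], 0.58)]
```

>>> drive_tool:
  moves: [-0.01,0,0,0,-0.024,0,0.01,0,-0.03,0,0.03,0,-0.03,0,0.055,0,-0.03,0,0.075,0,-0.03,0,0.088,0,-0.03,0,0.094,0,-0.03,0,0.098,0,-0.03,0,0.1,0,-0.03,0,0.102,0]

```text
time_s: 13.22
ee_pos: [0.6467, 0.1196, 0.0147]
tool_rot: [0.057, 0.998, -0.0, 0.001]
force: [0.5, 0.0, 0.6]
width: 0.062
grasp_force: 5.0
```

Run:
```python
from h import *
st();cupaxis()
```

```text
t 13.225 tcp_c [ 0.0934 -0.0006  0.0147] F [0.5 0.  0.6] w 0.0620327897620459 gf 4.984312114538625
scene cup [([0.0632, 0.0004, 0.0338], 0.62)]
scene cup_rim [([0.1573, 0.0003, 0.0364], 0.93), ([0.0649, -0.0022, 0.0331], 0.57)]
top cup [([0.072, -0.0065, 0.0343], 0.56)]
top cup_rim []
```

>>> drive_tool:
  moves: [0,0,0,0,0,0,0,0,0,0,0,0,0,0,-0.014,0,-0.024,0,-0.028,0,-0.048,0,-0.028,0,-0.048,0,-0.028,0]
  gripper: 0.1

```text
time_s: 14.4
ee_pos: [0.6706, 0.1168, 0.0287]
tool_rot: [0.058, 0.998, 0.0, 0.001]
force: [-0.4, -0.2, 0.4]
width: 0.0825
grasp_force: 0.0
```

Run:
```python
from h import *
st();cupaxis()
```

```text
t 14.4 tcp_c [ 0.1175 -0.0008  0.0287] F [-0.4 -0.2  0.4] w 0.0824945512038658 gf 0.0
scene cup [([0.0689, -0.0069, 0.0333], 0.69)]
scene cup_rim [([0.1581, -0.0034, 0.0293], 0.69)]
top cup [([0.0731, -0.004, 0.0327], 0.45)]
top cup_rim []
```

>>> drive_tool:
  moves: [0,0,0,0,0,0,0,0,0,0,0,0,0,0,0,0,0,0,-0.02,0,0,0,-0.08,0,0,0,-0.16,0,0,0,-0.234,0,0.03,0,-0.234,0,0.053,0,-0.234,0,0.053,0,-0.234,0]
  gripper: 1
  grip_force: 10

```text
time_s: 16.08
ee_pos: [0.6424, 0.1203, 0.1444]
tool_rot: [0.057, 0.998, 0.0, -0.001]
force: [0.4, -0.2, 0.3]
width: 0.0007
grasp_force: 0.0
```

Run:
```python
from h import *
st();cupaxis()
```

```text
t 16.075 tcp_c [ 0.089  -0.0005  0.1444] F [ 0.4 -0.2  0.3] w 0.0006679545707954251 gf 0.0
scene cup [([0.0677, -0.0048, 0.0344], 0.64)]
scene cup_rim [([0.1617, -0.0028, 0.0311], 0.63)]
top cup [([0.0706, -0.0078, 0.0347], 0.97)]
top cup_rim [([0.1596, -0.0056, 0.0283], 0.9)]
```

>>> drive_tool:
  moves: [-0.03,-0.01,0,0,-0.058,-0.01,0,0,-0.058,-0.01,0.04,0,-0.058,-0.01,0.08,0,-0.058,-0.01,0.1,0,-0.058,-0.01,0.1,0,-0.058,-0.01,0.1,0,-0.058,-0.01,0.1,0,-0.058,-0.01,0.16,0,-0.058,-0.01,0.21,0,-0.058,-0.01,0.238,0,-0.058,-0.01,0.238,0]
  gripper: 0

```text
time_s: 17.88
ee_pos: [0.6711, 0.1117, 0.0253]
tool_rot: [0.058, 0.998, -0.0, -0.001]
force: [-0.3, 0.8, 0.0]
width: 0.0922
grasp_force: 0.0
```

>>> drive_tool:
  moves: [0,0,0,0,0,0,0,0,0,0,0,0,0,0,0,0,0,0,0,0,0,0,0,0]
  gripper: 1
  grip_force: 10

```text
time_s: 18.62
ee_pos: [0.672, 0.112, 0.0265]
tool_rot: [0.057, 0.998, 0.0, 0.0]
force: [-0.5, 2.0, 3.3]
width: 0.0463
grasp_force: 8.2
```

Run:
```python
from h import *
st()
```

```text
t 18.625 tcp_c [ 0.1194 -0.0054  0.0265] F [-0.5  2.   3.3] w 0.04633160195071093 gf 8.20644311606884
```

Run:
```python
from h import *
s=sensors.state();p=w2c(s['ee_pos']);
a=pic('scene','c_s')
for dz,col in((-.008,(0,255,0)),(.026,(0,0,255)),(.08,(255,255,0))):
  for y in(-.023-.018,-.023,.023,.023+.018):
    q=proj(c2w([[p[0]+.01,p[1]+y,p[2]+dz]]),'scene')[0]; print(dz,y,q.round(1)); cv2.circle(a,(int(q[0]+.5),int(q[1]+.5)),1,col,-1)
cv2.imwrite('pics/v3.png',cv2.resize(a[200:320,310:450],None,fx=5,fy=5,interpolation=cv2.INTER_CUBIC))
```

```text
-0.008 -0.040999999999999995 [358.5 308.3]
-0.008 -0.023 [366.  308.7]
-0.008 0.023 [385.4 309.5]
-0.008 0.040999999999999995 [393.  309.9]
0.026 -0.040999999999999995 [359.7 300.6]
0.026 -0.023 [367.4 300.9]
0.026 0.023 [387.3 301.8]
0.026 0.040999999999999995 [395.1 302.1]
0.08 -0.040999999999999995 [361.8 287.4]
0.08 -0.023 [369.8 287.7]
0.08 0.023 [390.5 288.6]
0.08 0.040999999999999995 [398.7 289. ]
```

View pics/v3.png

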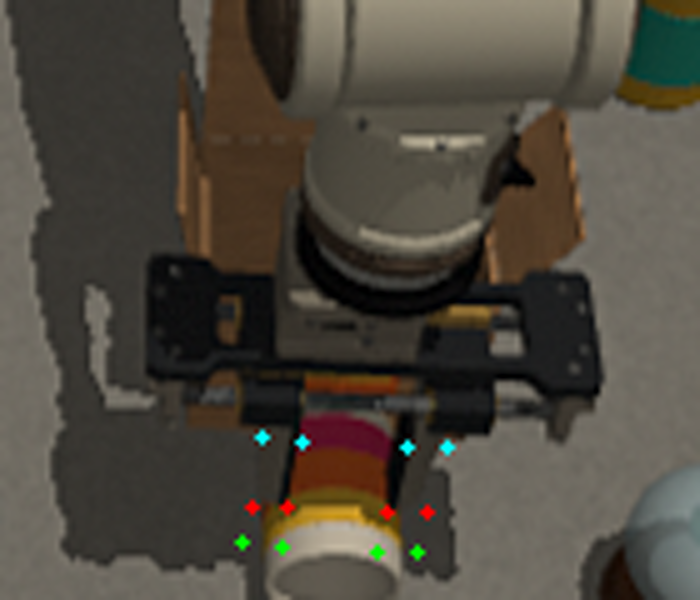

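>>> drive_tool:
  moves: [0,0,0,0,0,0,0,0,0,0,0,0,0,0,0,0,0,0,0,0,0,0,0.03,0,0,0,0.06,0,0,0,0.071,0]
  gripper: 0

```text
time_s: 19.68
ee_pos: [0.67, 0.1116, -0.0121]
tool_rot: [0.057, 0.998, -0.0, -0.002]
force: [-0.5, 0.6, 0.5]
width: 0.0921
grasp_force: 0.0
```

>>> drive_tool:
  moves: [0,0,0,0,0,0,0,0,0,0,0,0,0,0,0,0,0,0,0,0]
  gripper: 1
  grip_force: 10

```text
time_s: 20.3
ee_pos: [0.6723, 0.1118, -0.0088]
tool_rot: [0.057, 0.998, 0.0, 0.001]
force: [0.2, 0.6, 3.7]
width: 0.0642
grasp_force: 10.0
```

Run:
```python
from h import *
st();cupaxis()
```

```text
t 20.3 tcp_c [ 0.1197 -0.0055 -0.0088] F [0.2 0.6 3.7] w 0.06416374962282378 gf 9.998169646714814
scene cup [([0.0664, -0.0071, 0.0363], 0.88)]
scene cup_rim [([0.161, -0.0041, 0.0306], 0.97)]
top cup [([0.074, -0.0073, 0.0308], 0.55)]
top cup_rim []
```

>>> drive_tool:
  moves: [0,0,-0.03,0,0,0,-0.1,0,0,0,-0.18,0,0,0,-0.234,0,0.028,0,-0.234,0,0.055,0,-0.234,0,0.055,0,-0.234,0]

```text
time_s: 21.48
ee_pos: [0.6433, 0.1148, 0.1073]
tool_rot: [0.057, 0.998, -0.0, -0.001]
force: [0.2, -0.4, -1.0]
width: 0.0639
grasp_force: 10.0
```

Run:
```python
from h import *
st();cupaxis()
```

```text
t 21.475 tcp_c [ 0.0905 -0.0058  0.1073] F [ 0.2 -0.4 -1. ] w 0.06393794806587606 gf 9.997786673302471
scene cup [([0.0396, -0.0081, 0.15], 0.74)]
scene cup_rim [([0.1319, -0.0063, 0.1464], 0.71)]
top cup [([0.0425, -0.0079, 0.1498], 0.51)]
top cup_rim []
```

>>> drive_tool:
  moves: [0,0,0.016,0,0,0,0.022,0,-0.002,0,0.027,0,-0.006,0,0.033,0,-0.01,0,0.04,0,-0.014,0,0.048,0,-0.017,0,0.057,0,-0.019,0,0.066,0,-0.021,0,0.075,0,-0.021,0,0.075,0]

```text
time_s: 23.02
ee_pos: [0.655, 0.1136, 0.0695]
tool_rot: [0.058, 0.998, 0.0, 0.0]
force: [1.7, 0.3, -1.1]
width: 0.0638
grasp_force: 10.0
```

Run:
```python
from h import *
st();cupaxis()
```

```text
t 23.025 tcp_c [ 0.1023 -0.0057  0.0695] F [ 1.7  0.3 -1.1] w 0.0637628291852728 gf 9.999919531619526
scene cup [([0.06, -0.0068, 0.1377], 0.77)]
scene cup_rim [([0.133, -0.0072, 0.0873], 0.85)]
top cup [([0.0621, -0.0068, 0.1343], 0.45)]
top cup_rim [([0.0599, -0.0056, 0.1393], 0.63)]
```

>>> drive_tool:
  moves: [-0.001,0,0.009,0,-0.001,0,0.018,0,0,0,0.027,0,0.002,0,0.036,0,0.004,0,0.045,0,0.007,0,0.053,0,0.011,0,0.061,0,0.016,0,0.069,0,0.021,0,0.077,0,0.027,0,0.084,0,0.033,0,0.091,0,0.033,0,0.091,0]

```text
time_s: 24.82
ee_pos: [0.6386, 0.1155, 0.0243]
tool_rot: [0.058, 0.998, 0.0, 0.0]
force: [5.5, -0.4, -0.1]
width: 0.064
grasp_force: 10.0
```

Run:
```python
from h import *
st();cupaxis()
```

```text
t 24.825 tcp_c [ 0.0858 -0.0057  0.0243] F [ 5.5 -0.4 -0.1] w 0.0640440836422347 gf 9.999930643753032
scene cup [([0.0803, -0.0047, 0.1169], 0.82)]
scene cup_rim [([0.0877, -0.0079, 0.0233], 0.93)]
top cup [([0.0813, -0.0091, 0.1177], 0.61)]
top cup_rim [([0.0893, -0.0069, 0.0212], 0.54)]
```

>>> drive_tool:
  moves: [-0.02,0,0,0,-0.04,0,0.015,0,-0.04,0,0.03,0,-0.04,0,0.036,0,-0.04,0,0.04,0,-0.04,0,0.043,0,-0.04,0,0.046,0,-0.04,0,0.048,0,-0.04,0,0.048,0]

```text
time_s: 26.25
ee_pos: [0.6583, 0.1132, 0.0005]
tool_rot: [0.057, 0.998, -0.0, -0.0]
force: [0.4, 0.0, -1.9]
width: 0.064
grasp_force: 10.0
```

Run:
```python
from h import *
st();cupaxis()
```

```text
t 26.25 tcp_c [ 0.1056 -0.0057  0.0005] F [ 0.4  0.  -1.9] w 0.06404870468625445 gf 9.999938599794405
scene cup [([0.1006, -0.0043, 0.0955], 0.97)]
scene cup_rim [([0.1063, -0.0049, 0.0014], 0.65), ([-0.018, -0.4877, 0.0037], 0.61)]
top cup [([0.1063, -0.0047, 0.0941], 0.48)]
top cup_rim [([0.1102, -0.0033, 0.0027], 0.58), ([-0.0188, -0.4897, -0.0012], 0.4)]
```

>>> drive_tool:
  moves: [0,0,0.004,0,0,0,0.007,0,0,0,0.009,0,0,0,0.011,0,0,0,0.013,0,0,0,0.013,0]
  grip_force: 6

```text
time_s: 27.3
ee_pos: [0.6614, 0.1129, -0.0035]
tool_rot: [0.058, 0.998, 0.0, 0.003]
force: [2.7, -0.4, 6.0]
width: 0.0637
grasp_force: 6.0
```

Run:
```python
from h import *
st();cupaxis()
```

```text
t 27.3 tcp_c [ 0.1088 -0.0057 -0.0035] F [ 2.7 -0.4  6. ] w 0.0637455914337867 gf 6.000232840888202
scene cup [([0.1042, -0.0061, 0.0923], 0.72)]
scene cup_rim [([0.1078, -0.0046, -0.0031], 0.66)]
top cup [([0.1071, -0.0081, 0.0899], 0.37)]
top cup_rim [([0.2257, -0.0292, -0.0001], 0.58), ([-0.0865, -0.1382, 0.0041], 0.56)]
```

>>> drive_tool:
  moves: [0,0,0,0,0,0,0,0,0,0,0,0,0,0,0,0,0,0,-0.06,0,0,0,-0.16,0,0,0,-0.225,0,0,0,-0.225,0]
  gripper: 0.15

```text
time_s: 28.6
ee_pos: [0.6608, 0.1132, 0.1102]
tool_rot: [0.057, 0.998, 0.0, 0.003]
force: [-0.0, 0.6, 0.3]
width: 0.0784
grasp_force: 0.0
```

>>> drive_tool:
  moves: [0,0,0,0,0,0,0,0,0.08,0,0,0,0.16,0,0,0,0.218,0,0,0,0.218,-0.04,0,0,0.218,-0.078,0,0,0.218,-0.1,0,0,0.218,-0.12,0,0,0.218,-0.14,0,0,0.218,-0.15,0,0,0.218,-0.15,0,0]
  gripper: 1

```text
time_s: 30.1
ee_pos: [0.5414, 0.0509, 0.1065]
tool_rot: [0.058, 0.998, -0.0, 0.0]
force: [-0.2, 0.4, 0.3]
width: 0.0009
grasp_force: 0.0
```

Run:
```python
from h import *
st();cupaxis()
print([(w2c(d['location']).tolist(),round(d['p'],2)) for d in imaging.spot_point('flap_r_edge','scene')[:2]])
a=pic('scene','d_s')
cv2.imwrite('pics/v4.png',cv2.resize(a[180:320,290:450],None,fx=4,fy=4,interpolation=cv2.INTER_CUBIC))
```

```text
t 30.1 tcp_c [-0.0033 -0.081   0.1065] F [-0.2  0.4  0.3] w 0.0008864808058850419 gf 0.0
scene cup [([0.1075, -0.0057, 0.0954], 0.65)]
scene cup_rim [([0.1046, -0.006, -0.0055], 0.56), ([-0.2164, 0.1962, 0.0004], 0.16)]
top cup [([0.1102, -0.0049, 0.0902], 0.83), ([-0.0905, -0.0013, 0.1996], 0.25)]
top cup_rim [([0.111, -0.0032, -0.0038], 0.92)]
[([0.0032, -0.1037, 0.1441], 0.68)]
```

View pics/v4.png

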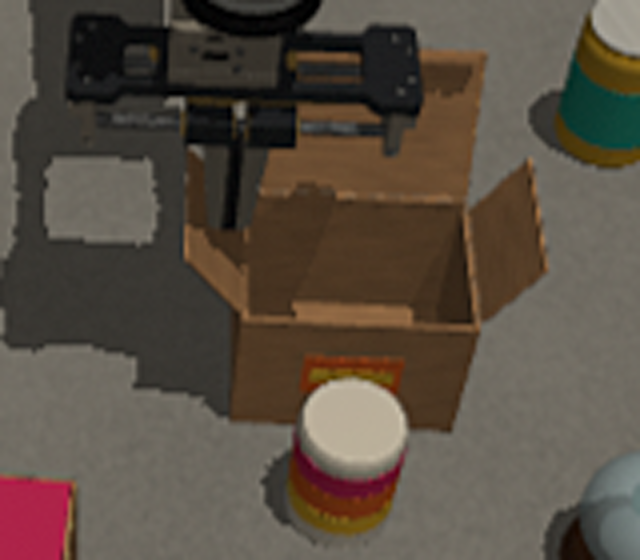

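>>> drive_tool:
  moves: [0,0.1,0,0,-0.06,0.151,0,0,-0.16,0.151,0,0,-0.223,0.151,0,0,-0.223,0.151,0,0,-0.223,0.151,0,0,-0.223,0.151,0,0,-0.223,0.151,0,0,-0.223,0.151,0.05,0,-0.223,0.151,0.1,0,-0.223,0.151,0.15,0,-0.223,0.151,0.15,0]
  gripper: 0.05

```text
time_s: 32.0
ee_pos: [0.6584, 0.1135, 0.0292]
tool_rot: [0.057, 0.998, -0.0, -0.002]
force: [0.0, -0.4, 0.5]
width: 0.0872
grasp_force: 0.0
```

>>> drive_tool:
  moves: [0,0,0,0,0,0,0,0,0,0,0,0,0,0,0,0,0,0,0,0]
  gripper: 1
  grip_force: 15

```text
time_s: 32.62
ee_pos: [0.6619, 0.1133, 0.033]
tool_rot: [0.058, 0.998, 0.0, 0.001]
force: [-1.8, -0.2, 6.2]
width: 0.0641
grasp_force: 15.0
```

>>> drive_tool:
  moves: [0,0,-0.03,0,0,0,-0.12,0,0,0,-0.22,0,0.02,0.01,-0.26,0,0.1,0.01,-0.26,0,0.18,0.01,-0.26,0,0.212,0.01,-0.26,0,0.212,0.01,-0.26,0]

```text
time_s: 33.62
ee_pos: [0.5541, 0.1312, 0.1603]
tool_rot: [0.057, 0.998, -0.0, -0.001]
force: [1.0, -0.3, -1.3]
width: 0.0637
grasp_force: 15.0
```

Run:
```python
from h import *
st();cupaxis()
for n in('flap_r_edge','flap_l_edge','lid_edge'):print(n,[(w2c(d['location']).tolist(),round(d['p'],2)) for d in imaging.spot_point(n,'scene')[:3]])
```

```text
t 33.625 tcp_c [0.     0.0002 0.1603] F [ 1.  -0.3 -1.3] w 0.06370435939192891 gf 14.99767224988318
scene cup [([-0.0044, 0.0018, 0.217], 0.89)]
scene cup_rim [([-0.0028, -0.0011, 0.1255], 0.59)]
top cup []
top cup_rim [([0.0019, 0.0012, 0.1254], 0.61)]
flap_r_edge [([0.0023, -0.1046, 0.1442], 0.74)]
flap_l_edge []
lid_edge [([-0.1438, -0.3545, 0.151], 0.96), ([0.3226, -0.2624, 0.1535], 0.88), ([-0.0885, -0.002, 0.2023], 0.87)]
```

>>> drive_tool:
  moves: [0,0,0.06,0,0,0,0.12,0,0,0,0.18,0,0,0,0.22,0,0,0,0.236,0,0,0,0.242,0,0,0,0.246,0,0,0,0.25,0,0,0,0.253,0,0,0,0.253,0]

```text
time_s: 35.33
ee_pos: [0.5567, 0.1305, 0.036]
tool_rot: [0.057, 0.998, 0.0, 0.001]
force: [-1.7, -0.1, 4.3]
width: 0.0637
grasp_force: 15.0
```

>>> drive_tool:
  moves: [0,0,0,0,0,0,0,0,0,0,0,0,0,0,0,0,0,0,-0.03,0,0,0,-0.09,0,0,0,-0.17,0,0,0,-0.25,0,0,0,-0.25,0]
  gripper: 0.2

```text
time_s: 36.45
ee_pos: [0.5593, 0.1307, 0.1654]
tool_rot: [0.057, 0.998, 0.0, 0.005]
force: [0.9, 0.6, -1.0]
width: 0.0736
grasp_force: 0.0
```

Run:
```python
from h import *
st();cupaxis()
for n in('flap_r_edge','flap_l_edge','lid_edge'):print(n,[(w2c(d['location']).tolist(),round(d['p'],2)) for d in imaging.spot_point(n,'scene')[:3]])
a=pic('scene','e_s')
cv2.imwrite('pics/v5.png',cv2.resize(a[160:320,290:450],None,fx=3.5,fy=3.5,interpolation=cv2.INTER_CUBIC))
```

```text
t 36.45 tcp_c [0.0053 0.0003 0.1654] F [ 0.9  0.6 -1. ] w 0.0735691554604297 gf 0.0
scene cup [([-0.002, -0.0009, 0.0931], 0.66)]
scene cup_rim []
top cup [([0.0055, -0.0029, 0.0958], 0.45)]
top cup_rim [([0.0021, 0.0001, -0.0018], 0.37)]
flap_r_edge [([0.002, -0.1074, 0.1454], 0.87), ([0.0, 0.0975, 0.1481], 0.57)]
flap_l_edge [([-0.0001, 0.0977, 0.1501], 0.65)]
lid_edge [([-0.1454, -0.3533, 0.1505], 0.79), ([-0.0843, -0.0018, 0.2], 0.7)]
```

View pics/v5.png

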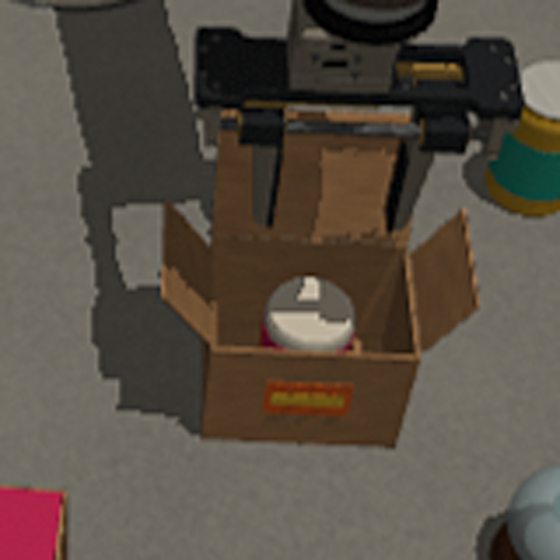

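>>> drive_tool:
  moves: [0,0.1,0,0,0,0.2,0,0,0,0.28,0,0,0,0.28,0,0,0,0.28,0,0,0,0.28,0,0,0,0.28,0.05,0,0,0.28,0.087,0,0,0.22,0.087,0,0,0.18,0.087,0,0,0.148,0.087,0,0,0.132,0.095,0]
  gripper: 1

```text
time_s: 38.45
ee_pos: [0.5643, 0.1952, 0.1131]
tool_rot: [0.058, 0.998, 0.0, 0.001]
force: [-0.0, 1.2, -0.4]
width: 0.0003
grasp_force: 0.3
```

Run:
```python
from h import *
st()
```

```text
t 38.45 tcp_c [0.0028 0.0649 0.1131] F [-0.   1.2 -0.4] w 0.0003450624677546614 gf 0.2606239845044911
```

>>> drive_tool:
  moves: [0,-0.012,0.008,0,0,-0.022,0.022,0,0,-0.03,0.036,0,0,-0.034,0.048,0,0,-0.036,0.057,0,0,-0.036,0.062,0,0,-0.036,0.063,0]

```text
time_s: 39.33
ee_pos: [0.5616, 0.1783, 0.0813]
tool_rot: [0.057, 0.998, -0.0, -0.0]
force: [-2.6, -1.5, 4.7]
width: 0.0006
grasp_force: 2.1
```

Run:
```python
from h import *
st()
imaging.snapshot('scene')
print([(w2c(d['location']).tolist(),round(d['p'],2)) for d in imaging.spot_point('flap_l_edge','scene')[:3]])
```

```text
t 39.325 tcp_c [0.0021 0.0478 0.0813] F [-2.6 -1.5  4.7] w 0.0005506672770599366 gf 2.1413706243038177
[([-0.0008, 0.0111, 0.1068], 0.78)]
```

>>> drive_tool:
  moves: [0,0,-0.08,0,0,0,-0.16,0,0,-0.12,-0.16,0,0,-0.24,-0.16,0,0,-0.35,-0.16,0,0,-0.386,-0.16,0,0,-0.386,-0.12,0,0,-0.386,-0.071,0,0,-0.33,-0.071,0,0,-0.28,-0.071,0,0,-0.244,-0.071,0,0,-0.228,-0.063,0]

```text
time_s: 40.92
ee_pos: [0.549, 0.0663, 0.1127]
tool_rot: [0.057, 0.998, 0.0, 0.0]
force: [-0.8, -0.1, 0.5]
width: 0.0005
grasp_force: 0.3
```

>>> drive_tool:
  moves: [0,0.012,0.008,0,0,0.022,0.022,0,0,0.03,0.036,0,0,0.034,0.048,0,0,0.036,0.057,0,0,0.036,0.062,0,0,0.036,0.063,0]

```text
time_s: 41.8
ee_pos: [0.5506, 0.0828, 0.0813]
tool_rot: [0.058, 0.998, 0.0, -0.0]
force: [-1.5, 0.3, 4.3]
width: 0.0003
grasp_force: 2.2
```

Run:
```python
from h import *
st()
imaging.snapshot('scene')
for n in('flap_r_edge','flap_l_edge','lid_edge'):print([(w2c(d['location']).tolist(),round(d['p'],2)) for d in imaging.spot_point(n,'scene')[:3]])
```

```text
t 41.8 tcp_c [ 0.0021 -0.0483  0.0813] F [-1.5  0.3  4.3] w 0.00027040919268198755 gf 2.2232990618795156
[([0.0021, -0.0129, 0.1046], 0.64), ([0.2255, -0.0328, 0.0002], 0.49), ([-0.0858, -0.1445, -0.0034], 0.42)]
[([-0.0029, 0.0083, 0.1052], 0.9), ([-0.2163, 0.1959, 0.001], 0.52)]
[([0.3229, -0.2613, 0.1539], 0.93), ([-0.1443, -0.3548, 0.1528], 0.91), ([-0.0886, -0.0012, 0.2018], 0.74)]
```

>>> drive_tool:
  moves: [0,0,-0.11,0,0,0.03,-0.22,0,0,0.07,-0.26,0,0.1,0.096,-0.26,0,0.2,0.096,-0.26,0,0.29,0.096,-0.26,0,0.294,0.096,-0.26,0,0.294,0.096,-0.18,0,0.294,0.096,-0.12,0,0.294,0.096,-0.12,0]

```text
time_s: 43.25
ee_pos: [0.409, 0.147, 0.1389]
tool_rot: [0.058, 0.998, -0.0, -0.002]
force: [0.1, 0.9, -0.5]
width: 0.001
grasp_force: 0.0
```

Run:
```python
from h import *
st()
```

```text
t 43.25 tcp_c [-0.1459 -0.0008  0.1389] F [ 0.1  0.9 -0.5] w 0.0009525218116217753 gf 0.0
```

>>> drive_tool:
  moves: [-0.07,0,0,0,-0.11,0,0,0,-0.142,0,-0.006,0,-0.168,0,-0.014,0,-0.195,0,-0.018,0,-0.22,0,-0.018,0,-0.246,0,-0.006,0,-0.268,0,0.01,0,-0.29,0,0.03,0,-0.302,0,0.054,0,-0.31,0,0.082,0,-0.31,0,0.082,0]

```text
time_s: 44.75
ee_pos: [0.5627, 0.1296, 0.098]
tool_rot: [0.057, 0.998, -0.0, -0.002]
force: [0.9, 0.6, -0.6]
width: 0.0004
grasp_force: 0.0
```

Run:
```python
from h import *
st();imaging.snapshot('scene')
print([(w2c(d['location']).tolist(),round(d['p'],2)) for d in imaging.spot_point('lid_edge','scene')[:3]])
```

```text
t 44.75 tcp_c [ 0.0088 -0.0004  0.098 ] F [ 0.9  0.6 -0.6] w 0.0003625827665785761 gf 0.0
[([0.0466, 0.0028, 0.1322], 0.87), ([0.3225, -0.2622, 0.1567], 0.6), ([-0.1434, -0.3528, 0.1507], 0.58)]
```

>>> drive_tool:
  moves: [-0.002,0,0.01,0,-0.002,0,0.018,0,-0.002,0,0.024,0,-0.002,0,0.028,0,-0.002,0,0.03,0,-0.002,0,0.03,0]

```text
time_s: 45.6
ee_pos: [0.5649, 0.1295, 0.0849]
tool_rot: [0.057, 0.998, 0.0, -0.0]
force: [-0.7, -0.1, -0.4]
width: 0.0001
grasp_force: 0.0
```

>>> drive_tool:
  moves: [0,0,-0.04,0,0,0,-0.12,0,0,0,-0.24,0,0.1,0,-0.3,0,0.2,0,-0.3,0,0.25,0,-0.3,0]

```text
time_s: 46.35
ee_pos: [0.4393, 0.1442, 0.2356]
tool_rot: [0.057, 0.998, 0.0, 0.001]
force: [0.6, -0.3, -0.3]
width: 0.0007
grasp_force: 0.0
```

Run:
```python
from h import *
st()
a=pic('scene','f_s')
for c in('scene','top'):
    if c=='top':pic('top','f_t')
    for n in('lid_edge','blue_cup','globe','tin','tray'):print(c,n,[(np.array(d['location']).round(3).tolist(),w2c(d['location']).tolist(),round(d['p'],2)) for d in imaging.spot_point(n,c)[:3]])
cv2.imwrite('pics/v6.png',cv2.resize(a[140:360,130:490],None,fx=2.2,fy=2.2,interpolation=cv2.INTER_CUBIC))
```

```text
t 46.35 tcp_c [-0.1155 -0.      0.2356] F [ 0.6 -0.3 -0.3] w 0.0007204718033012157 gf 0.0
scene lid_edge [([0.846, -0.167, 0.152], [0.3241, -0.2625, 0.1525], 0.96), ([0.602, 0.127, 0.116], [0.0478, 0.0011, 0.116], 0.83), ([0.368, -0.203, 0.154], [-0.1464, -0.3532, 0.1542], 0.62)]
scene blue_cup [([0.481, -0.351, 0.004], [-0.0175, -0.4875, 0.0043], 0.78)]
scene globe [([0.712, 0.278, 0.003], [0.1403, 0.1646, 0.0028], 0.9)]
scene tin [([0.361, 0.353, -0.001], [-0.2176, 0.1987, -0.001], 0.97)]
scene tray [([0.776, 0.072, -0.001], [0.227, -0.0331, -0.0011], 0.82)]
top lid_edge [([0.369, -0.198, 0.151], [-0.1459, -0.3485, 0.1514], 0.93), ([0.848, -0.165, 0.154], [0.3257, -0.2607, 0.1537], 0.88), ([0.716, 0.275, 0.001], [0.1443, 0.1619, 0.0014], 0.46)]
top blue_cup [([0.478, -0.351, 0.001], [-0.0204, -0.4874, 0.0006], 0.89)]
top globe [([0.716, 0.275, 0.004], [0.1443, 0.162, 0.0045], 0.78)]
top tin []
top tray [([0.776, 0.076, 0.001], [0.2274, -0.0296, 0.0013], 0.58)]
```

View pics/v6.png

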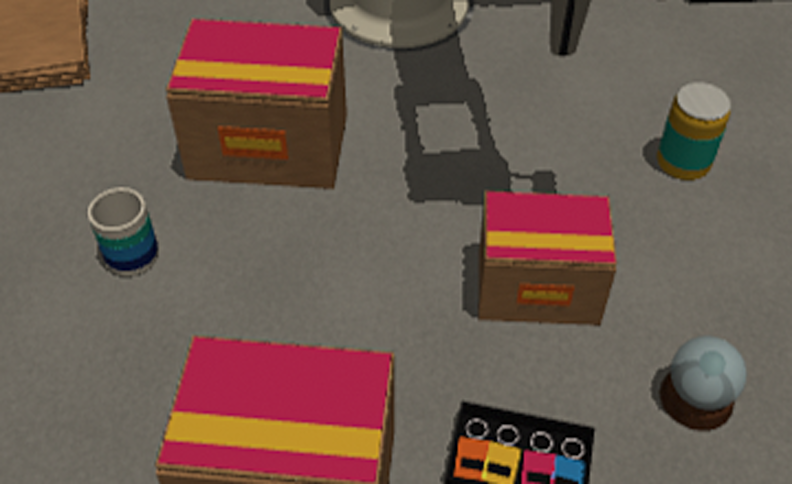

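>>> drive_tool:
  moves: [-0.1,0,0,0,-0.2,0,0,0,-0.28,0,0.05,0,-0.28,0,0.15,0,-0.28,0,0.25,0,-0.28,0,0.285,0,-0.28,0,0.297,0,-0.28,0,0.303,0,-0.28,0,0.308,0,-0.28,0,0.312,0,-0.28,0,0.314,0]

```text
time_s: 48.32
ee_pos: [0.5819, 0.1279, 0.0842]
tool_rot: [0.057, 0.998, -0.0, 0.002]
force: [-11.5, -1.2, 25.9]
width: 0.0003
grasp_force: 12.9
```

>>> drive_tool:
  moves: [0,0,-0.02,0,0,0,-0.08,0,0,0,-0.2,0,0.1,0,-0.3,0,0.2,0,-0.3,0,0.27,0,-0.3,0,0.27,0,-0.3,0]

```text
time_s: 49.2
ee_pos: [0.445, 0.1438, 0.2295]
tool_rot: [0.057, 0.998, 0.0, 0.002]
force: [-0.3, 0.1, -0.3]
width: 0.0006
grasp_force: 0.0
```

Run:
```python
from h import *
st()
a=pic('scene','g_s');b=pic('top','g_t')
for c in('scene','top'):
    print(c,[(w2c(d['location']).tolist(),round(d['p'],2)) for d in imaging.spot_point('lid_edge',c)[:3]])
print(proj(c2w([[.048,y,z] for z in(.1115,.116) for y in(-.07,.07)]),'scene').round(1))
cv2.imwrite('pics/v7.png',cv2.resize(np.vstack([a[220:300,330:420],b[210:290,205:295]]),None,fx=3.6,fy=3.6,interpolation=cv2.INTER_CUBIC))
```

```text
t 49.2 tcp_c [-1.097e-01  2.000e-04  2.295e-01] F [-0.3  0.1 -0.3] w 0.0006202700181189013 gf 0.0
scene [([0.3193, -0.2632, 0.1547], 0.64), ([-0.1473, -0.3529, 0.1508], 0.62), ([0.0501, -0.001, 0.1122], 0.58)]
top [([0.3295, -0.2599, 0.1551], 0.88), ([-0.146, -0.3553, 0.1533], 0.79), ([0.0471, -0.0049, 0.1137], 0.78)]
[[351.1 256.9]
 [411.1 259.4]
 [351.3 255.7]
 [411.5 258.2]]
```

View pics/v7.png

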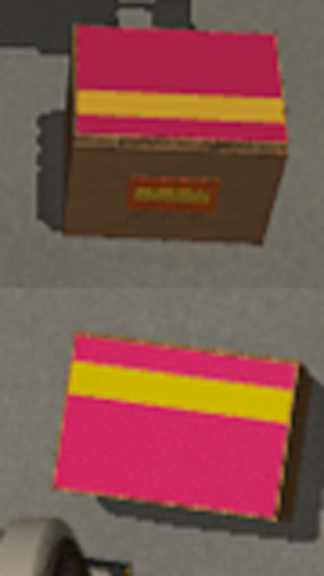

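The pictures show the carton fully closed, with the lid edge at z ≈ 0.112 m and lying level. The robot is clear of it, so I am handing the job in.

```bash
python3 -c "
from rig import finish_job
print(finish_job())"
```

```text
the job is handed in; nothing more can be done
None
```

The sunset cup stands mouth-down on the carton floor, both flaps are folded in and the lid is pressed shut over them; the job was handed in at about 49 s, and the blue cup, globe, tin and tray still stand where they were. One slip: a regrip on the lying cup closed on air and lifted empty, without dropping or moving the cup.

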